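# Third hand on the mounting rail: press relay and terminals against the end stop

## Robot

A 7-joint arm with a two-finger parallel gripper is mounted at the origin on the work surface. World frame = base frame: x ahead of the robot, y to its left, z up, the work surface at z = 0. Lengths are in m, angles in rad, forces in N, time in s.
With the tool pointing down it reaches from about 0.4 to 0.875 m from the base axis. Payload 19.3 kg.
Tool frame: the origin (TCP) lies at the very end of the fingers, on their centre line; the grasp point (between the pads) lies 19 mm behind it; z points along the fingers, y is the line along which they close (so a half turn about z gives the same grasp; the last joint's range is limited). The gripper opens to 85 mm and grips with 20 to 120 N. Pads are 22 mm wide; open, the fingers measure 114 mm over their backs; the gripper's body (76 mm by 85 mm) begins 54 mm behind the grasp point. The pads swing forward as they close: fully open they stand 13 mm farther back than shut.
Start: joints at [1.194, 0.521, -0.036, 1.599, 0.021, 1.021, -0.113], TCP at [0.189, -0.596, 0.231] pointing down, gripper open.
Joint ranges: [-2.91, 2.91], [-0.3, 2.13], [-1.5, 1.42], [0.17, 2.43], [-1.26, 4.41], [0.16, 1.93], [-2.52, 2.52]. Speed limits (rad/s): [1.89, 1.89, 2.39, 2.39, 3.01, 3.01, 3.01].

## Interface

Orientations are given as [roll, pitch, yaw] about the fixed x, y, z axes, in that order (R = Rz(yaw) Ry(pitch) Rx(roll)).
In Python, from workcell import monitor, optics, workorder gives the robot as it stands.
- The arm moves only by the tool apply_moves, never from a script. Its arguments are lists of equal length, an entry for each row: "linear": the shift along the tool's x, y, z each as a share of 0.1 m, from -1 to 1, a list of three; "delta_rot": the turn, a rotation vector about the tool's x, y, z each as a share of 120 degrees, from -1 to 1, a list of three. A call has exactly 5 rows; each row is the pose to reach, as a shift and turn from the pose commanded when the call began, along the tool's axes at that moment; what a row does not reach only later rows make up. A row lasts 1/12 s, in which the tool goes at most 41.7 mm and 7.16 degrees, less where a joint would pass 70% of its speed; a pose out of reach is approached as far as the arm can. A call with a number of a shift or a turn outside -1 to 1 is refused whole. A call with a gripper value outside its range is refused whole. "gripper" is the opening, from -1 (shut) to 1 (fully open), set as the call begins (left out, the last holds). The fingers move at their own pace and stop on an object; "force" is the grip in N (left out, the last holds). Time passes only in rows, so rows that repeat a pose let the fingers close, or fill a call up. It gives the time, the measured TCP pose, the force, the opening and the grip force at its end, in the units of the state.
- monitor.observe(): the state, without advancing time (a new reading comes with each control period).
- optics.grab_frame(name): name is "scene" or "side" or "wrist"; returns (picture, depth): 400x640x3 uint8, red, green, blue; 400x640 float32, m along the optical axis (not along the pixel's ray), 0 where there is no reading.
- optics.camera_info(name): a dict with "fx", "fy", "cx", "cy" (pixels), "rvec" (rotation vector, rad) and "tvec" (3), from world to camera coordinates, as OpenCV has them; the wrist camera has in their place "T_tool_cam" (4x4, takes a point from camera to tool coordinates, whose origin is the TCP and whose axes are the flange's). Camera axes: x right, y down, z forward; pixel columns grow to the right and rows downward; lengths in m; the calibration is good to about 2 mm. The wrist camera is an equidistant fisheye: a pixel r from the principal point sees the ray r / f radians off the axis. A picture is of the moment at which its call begins: read the wrist's pose just before it. camera_info takes no time and is no camera call.
- workorder.job_done(): hands the job in; it is judged then, once.
The state is a dict: "clock": time; "qpos": joint angles; "qd": joint speeds; "joint_efforts": joint torques, N m; "position": TCP position; "tool_rot": TCP orientation; "force": force on the tool from outside, world axes, zero at the start; "moment": the same for the moment, N m; "grip_width": finger opening in m; "finger_force": force on a finger pad.
Only numpy, scipy, OpenCV 4.12 (cv2) and the standard library are available. Lean on these libraries where they do the work, as an engineer would, in place of code of your own. Each camera call takes 0.05 s, during which the arm holds its last target. There are 200 camera calls.

## Task

In the open grey boiler control box, slide the white relay along its mounting rail so that it pushes the small terminal blocks ahead of it, until the row is closed up without a gap against the fixed end stop; close up gently, without ramming. Then be my third hand while I bring up the loose end clamp behind the relay and tighten it: keep the row pressed against the end stop with a steady force of about 10 newtons (not under 5, not over 16) and finish while still holding it pressed like that, without letting go. Leave the loose end clamp at the other end of the rail and the things lying around the box where they are.

Things in the scene. Friction and masses are not known exactly. Their poses are not given: they have to be found in the camera images.
- control_box: Base half of the grey control box, cover off, on its back, screwed to the shelf. Open tray 220 (its x) x 310 mm (its y), walls 55 mm high, lugs 20 mm out at both y ends, black glands 20 mm out at -x. Origin: centre of the underside, z up. A 35 mm steel rail runs along its y axis at x = 0, top face 20 mm above the shelf. On it from +y to -y: end stop, terminals, relay, end clamp.
- end_stop: Fixed grey end stop on the rail at the box's +y end: 50 mm across the rail (x), 10 mm along it (y), top 40 mm above the rail. Origin: its middle, on the rail's top face; axes parallel to the box's. The row is pressed against its face at y = -5 mm in this frame.
- terminals: Pack of five joined terminal blocks (grey, blue, green): 56 mm across the rail (x), 31 mm along it (y), top 42 mm above the rail. Origin: its middle, on the rail's top face; axes as the box's. Only slides along the rail, about 0.6 N friction; starts 8 to 28 mm short of the end stop, which it touches with its origin at y = -20.5 mm in the end stop's frame.
- relay: White relay module, dial and lamps on top, 36 mm along the rail (y); housing 90 mm across (x) with shoulders 44 mm above the rail, nose above it. Origin: its middle, on the rail's top face; axes as the box's. Only slides along the rail, 1 N friction, about 0.2 kg, not liftable; starts 22 to 97 mm short of the terminals. Row closed up: origin at y = -54 mm in the end stop's frame.
- relay_nose (a point): Middle of the top of the relay's nose, 70 mm above the rail (90 mm above the shelf; the dial rises 4 mm more). The nose is 45 mm across the rail (x), 36 mm along it, 26 mm tall. It can be gripped from above across its 45 mm, fingertips over the shoulders, or the relay pushed on its -y side. Once against the end stop, the row is nearly rigid: it yields under 1 mm at 10 N.
- end_clamp: Loose grey end clamp, like the end stop in shape and size, parked on the rail near the box's -y end, at least 50 mm from the relay; it slides on the rail with 3 N of friction and is to be left there. Origin: its middle, on the rail's top face.
- first_aid: Closed green plastic first aid box with a white cross, 150 x 210 x 75 mm high; origin at the centre of its underside. Bystander.
- screwdriver_1: Yellow handled screwdriver, 200 mm long, lying on the shelf at the box's -y side. Origin: near the middle of its length, on the shelf. Bystander.
- screwdriver_2: Yellow handled screwdriver, 170 mm long, lying on the shelf at the box's -y side. Origin: near the middle of its length, on the shelf. Bystander.
- basin_wrench: Chrome basin wrench, 300 mm long with a 90 mm T handle, lying on the shelf at the box's +y side, up to 18 mm high. Origin: near the middle of its shaft, on the shelf. Bystander.
- coaster: Blue ceramic coaster, 100 mm across, 9 mm thick; origin at the centre of its underside. Bystander.

How it is judged:
By the outcome, as a careful person would: the job done as asked, in the order asked, and still so for the second after the job is handed in, while the arm keeps its last pose, push and grip.
It also fails if it takes over 51 s, if anything falls off the work surface, if the arm or the gripper's body presses on something with over 40 N, if the wrist force passes 120 N, or if a joint passes its speed limit or range.

## Working session

There is one attempt and no reset: what is moved stays moved. The work goes in short steps, Python scripts to look and compute and a tool call to move; the robot and the scene stay as the last step left them, time stands still between calls to the robot, and variables do not carry over. Pictures are saved under pics/ and viewed, at most 10 in all, crops included, and the job is handed in when it is done.

Besides the shell and the picture viewer there is one more tool, called after "Emit:" as a command line: name --argument value ..., lists and objects as JSON in quotes. apply_moves: Moves the arm, as the interface text tells. Its arguments: {"type":"object","properties":{"linear":{"type":"array"},"delta_rot":{"type":"array"},"gripper":{"type":"number"},"force":{"type":"number"}},"required":["linear","delta_rot"]}

```bash
mkdir -p pics; cat > h.py <<'E'
import numpy as np, cv2
from workcell import monitor, optics, workorder
def grab(n):
    p,d=optics.grab_frame(n); cv2.imwrite(f'pics/{n}.png',p[:,:,::-1]); np.savez(f'{n}.npz',p=p,d=d); return p,d
def cam(n):
    c=optics.camera_info(n); R=cv2.Rodrigues(np.array(c['rvec'],float))[0]; t=np.array(c['tvec'],float).ravel(); return c,R,t
def world(n,d):
    c,R,t=cam(n); v,u=np.mgrid[:400,:640]
    P=np.stack([(u-c['cx'])/c['fx']*d,(v-c['cy'])/c['fy']*d,d],-1)
    return (P-t)@R
E
python3 - <<'E'
from h import *
s=monitor.observe()
for k in s: print(k,np.round(s[k],4))
for n in('scene','side'):
    grab(n); c,R,t=cam(n); print(n,c['fx'],-R.T@t)
E
```

```text
clock 0.0
qpos [ 1.1938  0.5221 -0.0363  1.6     0.0212  1.0211 -0.1128]
qd [-0.0004  0.0006  0.0001 -0.0002 -0.0008 -0.     -0.0001]
joint_efforts [ 2.60000e-03 -9.27091e+01  1.98140e+00 -3.69925e+01  1.80000e-02
  8.30000e-03  0.00000e+00]
position [ 0.1886 -0.5955  0.2307]
tool_rot [-3.1404e+00  1.0000e-04  3.0670e-01]
force [-0.1565  0.0062 -0.1784]
moment [0.012  0.0139 0.0101]
finger_force 0.0
grip_width 0.0857
scene 445.5124892293915 [ 1.28767087 -0.00892414  1.03372008]
side 416.7156836662595 [0.09789975 0.82774746 1.23001722]
```

View pics/scene.png

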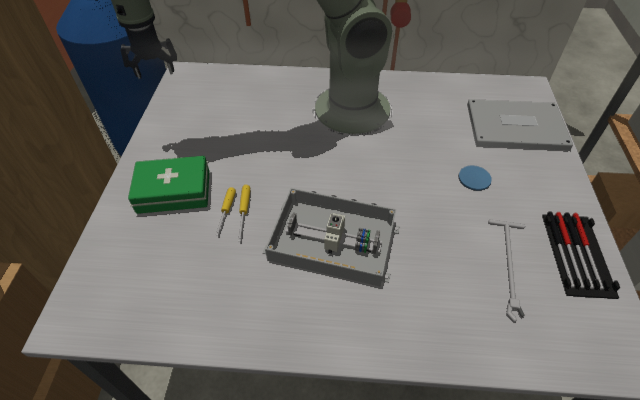

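View pics/side.png

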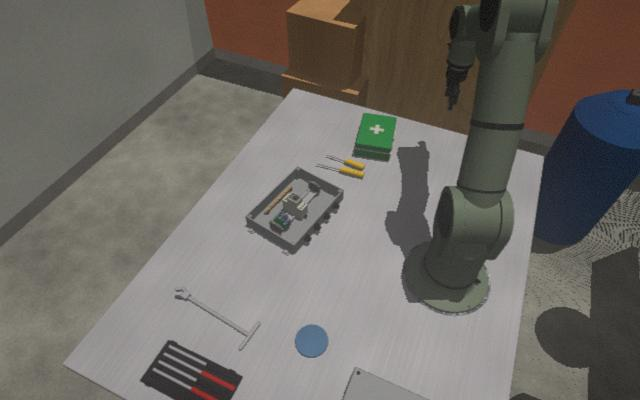

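The scene view shows the box spanning pixels (268–397, 190–282): end clamp at (292,222), relay at (334,232), terminals at (364,238), end stop at (378,240). The side view shows the same box at (247–343, 168–250). Next I measure with the depth images.

```bash
python3 - <<'E'
from h import *
allp={}
for n in('scene','side'):
    z=np.load(n+'.npz'); W=world(n,z['d']); p=z['p'].astype(int)
    m=(W[...,0]>.3)&(W[...,0]<.9)&(W[...,1]>-.45)&(W[...,1]<.25)&(z['d']>0)
    tab=m&(abs(W[...,2])<.006); print(n,'table z',np.median(W[...,2][tab]))
    rim=m&(W[...,2]>.047)&(W[...,2]<.062)
    k=cv2.connectedComponents(rim.astype(np.uint8),connectivity=8)
    top=[(k[1]==i) for i in range(1,k[0])]
    for t in sorted(top,key=lambda a:-a.sum())[:3]:
        Q=W[t]; print('rim comp',t.sum(),Q.min(0).round(3),Q.max(0).round(3),cv2.minAreaRect((Q[:,:2]*1000).astype(np.float32)))
    hi=m&(W[...,2]>.08)&(W[...,2]<.1)&(W[...,1]>-.2)
    Q=W[hi];print('nose',len(Q),np.median(Q,0),Q.min(0),Q.max(0),cv2.minAreaRect((Q[:,:2]*1000).astype(np.float32)))
s=np.load('scene.npz')['p'][180:290,255:405]
a=cv2.resize(s,None,fx=5,fy=5,interpolation=cv2.INTER_CUBIC); cv2.imwrite('pics/crop1.png',a[:,:,::-1])
E
```

```text
scene table z 0.0011105777453554054
rim comp 1018 [ 0.443 -0.209  0.047] [0.718 0.134 0.061] ((580.4027709960938, -37.11033630371094), (310.4359436035156, 225.75157165527344), 79.1168212890625)
rim comp 95 [0.578 0.027 0.048] [0.616 0.062 0.062] ((596.8324584960938, 44.89987564086914), (30.788881301879883, 36.591705322265625), 79.39240264892578)
rim comp 66 [ 0.534 -0.158  0.047] [ 0.584 -0.143  0.062] ((559.31201171875, -150.49313354492188), (10.837943077087402, 51.44028854370117), 77.85676574707031)
nose 220 [ 0.58558088 -0.0316395   0.09116439] [ 0.55645393 -0.05107527  0.0803582 ] [ 0.60745804 -0.00994372  0.09867021] ((582.2639770507812, -31.519315719604492), (35.796504974365234, 46.552616119384766), 79.17496490478516)
side table z 0.0006029367771028646
rim comp 553 [ 0.444 -0.214  0.047] [0.715 0.135 0.062] ((579.7005615234375, -38.21730041503906), (316.53668212890625, 225.71629333496094), 79.40667724609375)
rim comp 89 [ 0.345 -0.448  0.047] [ 0.489 -0.414  0.062] ((415.948486328125, -429.4129943847656), (145.3936309814453, 13.976775169372559), 10.829584121704102)
rim comp 86 [0.564 0.027 0.047] [0.622 0.066 0.062] ((593.8787231445312, 44.47626495361328), (33.70524978637695, 55.634037017822266), 79.58411407470703)
nose 125 [ 0.57792297 -0.02925496  0.09014223] [ 0.55532593 -0.05422014  0.08019023] [ 0.60533708 -0.01113519  0.09829148] ((579.9801025390625, -31.534975051879883), (39.24760818481445, 47.413570404052734), 80.57693481445312)
```

View pics/crop1.png

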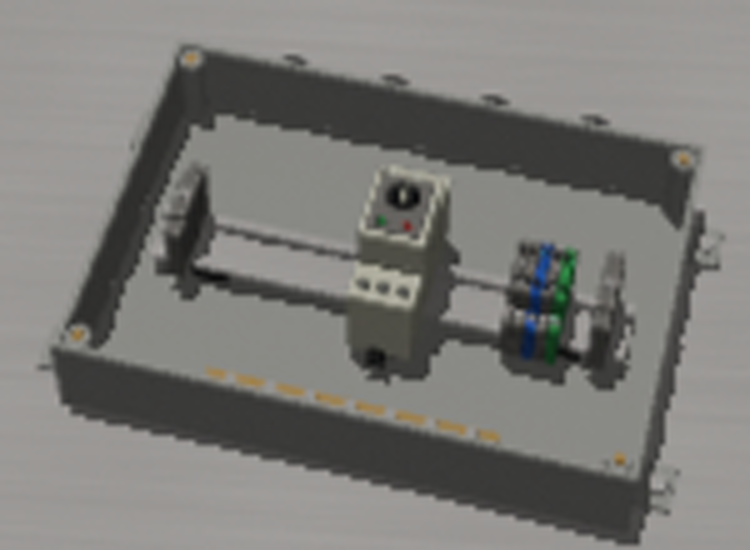

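The crop shows, left to right along the rail: clamp at (185,225), relay with its nose top at (403,200), terminals at (540,300) and end stop at (608,315). The box y axis lies at about 79.3° in world, and the nose is at about (0.581, -0.0315). Next I get rail coordinates and the approach move.

```bash
python3 - <<'E'
from h import *
a=np.radians(79.3); ey=np.array([np.cos(a),np.sin(a)]); ex=np.array([np.sin(a),-np.cos(a)]); O=np.array([.580,-.0372])
for n in('scene','side'):
    z=np.load(n+'.npz'); W=world(n,z['d']); Q=W[z['d']>0]; d=Q[:,:2]-O; X=d@ex; Y=d@ey; Z=Q[:,2]
    print(n)
    for nm,h in(('walls',(.05,.06)),):
        m=(abs(X)<125)&(Z>.049)&(Z<.06)&(abs(X)<.13)&(abs(Y)<.17)
        print('rim X',np.percentile(X[m],[1,99]),'Y',np.percentile(Y[m],[1,99]))
    m=(abs(X)<.04)&(Z>.054)&(Z<.066)&(abs(Y)<.145)
    print('hist Y 5mm tops',[(int(b*1000),int(c)) for c,b in zip(*np.histogram(Y[m],np.arange(-.15,.151,.005))) if c])
    m=(abs(X)<.06)&(Z>.086)&(Z<.096)&(abs(Y)<.145)
    print('nose top X',np.percentile(X[m],[2,50,98]),'Y',np.percentile(Y[m],[2,50,98]))
c,R,t=cam('scene'); C=-R.T@t
p=np.load('scene.npz')['p']
# rays: nose top corners seen in crop -> z=.09 ; end stop top corners z=.06
for nm,u,v,zz in(('nTL',380,167,.09),('nTR',450,177,.09),('nBR',432,243,.09),('nBL',358,232,.09),('stopTop far',612,258,.06),('stopTop near',603,320,.06),('clampfar',195,168,.06)):
    r=R.T@np.array([(255+u/5-c['cx'])/c['fx'],(180+v/5-c['cy'])/c['fy'],1]); P=C+r*(zz-C[2])/r[2]
    print(nm,P.round(4),((P[:2]-O)@ex).round(4),((P[:2]-O)@ey).round(4))
E
```

```text
scene
rim X [-0.11105166  0.11166866] Y [-0.15423368  0.15489784]
hist Y 5mm tops [(-124, 1), (-119, 24), (-114, 25), (-14, 3), (-9, 11), (-4, 8), (0, 5), (5, 6), (10, 9), (15, 7), (20, 22), (65, 5), (70, 24), (75, 21), (80, 21), (85, 25), (90, 22), (95, 20), (115, 29), (120, 26), (125, 3)]
nose top X [-0.021118    0.00278509  0.02320755] Y [-0.01110937  0.00679142  0.02360529]
side
rim X [-0.11183989  0.11046293] Y [-0.15746085  0.15521135]
hist Y 5mm tops [(-124, 2), (-119, 12), (-114, 9), (-14, 3), (-9, 5), (-4, 3), (0, 4), (5, 4), (10, 6), (15, 12), (20, 29), (25, 1), (65, 5), (70, 13), (75, 13), (80, 11), (85, 14), (90, 11), (95, 12), (110, 3), (115, 15), (120, 18)]
nose top X [-0.02357839 -0.00146205  0.0214201 ] Y [-0.01362103  0.00584458  0.02321085]
nTL [ 0.5571 -0.0425  0.09  ] -0.0216 -0.0095
nTR [ 0.5611 -0.0049  0.09  ] -0.0245 0.0283
nBR [ 0.6051 -0.0124  0.09  ] 0.0201 0.029
nBL [ 0.6008 -0.0514  0.09  ] 0.0231 -0.0101
stopTop far [0.5864 0.0839 0.06  ] -0.0162 0.1202
stopTop near [0.6266 0.079  0.06  ] 0.0242 0.1228
clampfar [ 0.5418 -0.1455  0.06  ] -0.0174 -0.1135
```

Emit:
apply_moves --linear '[[0.1,-0.08,0],[0.3,-0.23,0],[0.5,-0.39,0],[0.75,-0.58,0],[1,-0.77,0]]' --delta_rot '[[0,0,-0.03],[0,0,-0.08],[0,0,-0.14],[0,0,-0.2],[0,0,-0.257]]' --gripper 1

```text
clock: 0.52
position: [0.2611, -0.491, 0.231]
tool_rot: [-3.141, 0.0, 0.851]
force: [1.1, -0.6, 0.6]
grip_width: 0.0858
finger_force: 0.0
```

Emit:
apply_moves --linear '[[0.2,-0.02,0],[0.4,-0.05,0],[0.6,-0.07,0],[0.8,-0.1,0],[1,-0.12,0]]' --delta_rot '[[0,0,-0.05],[0,0,-0.1],[0,0,-0.15],[0,0,-0.205],[0,0,-0.257]]'

```text
clock: 0.93
position: [0.3185, -0.4084, 0.2312]
tool_rot: [-3.141, -0.0, 1.389]
force: [0.0, 0.1, -0.7]
grip_width: 0.0853
finger_force: 0.0
```

Emit:
apply_moves --linear '[[0.2,0.08,0],[0.4,0.16,0],[0.6,0.24,0],[0.8,0.32,0],[1,0.4,0]]' --delta_rot '[[0,0,0],[0,0,0],[0,0,0],[0,0,0],[0,0,0]]'

```text
clock: 1.35
position: [0.3765, -0.3177, 0.2312]
tool_rot: [-3.141, -0.0, 1.383]
force: [0.2, -1.2, 0.8]
grip_width: 0.0854
finger_force: 0.0
```

Emit:
apply_moves --linear '[[0.2,0.09,0],[0.4,0.18,0],[0.6,0.28,0],[0.8,0.37,0],[1,0.46,0]]' --delta_rot '[[0,0,0],[0,0,0],[0,0,0],[0,0,0],[0,0,0]]'

```text
clock: 1.77
position: [0.4404, -0.228, 0.2312]
tool_rot: [-3.141, -0.0, 1.383]
force: [0.7, -1.0, -0.7]
grip_width: 0.0852
finger_force: 0.0
```

Emit:
apply_moves --linear '[[0.2,0.09,0],[0.4,0.18,0],[0.6,0.28,0],[0.8,0.37,0],[1,0.46,0]]' --delta_rot '[[0,0,0],[0,0,0],[0,0,0],[0,0,0],[0,0,0]]'

```text
clock: 2.18
position: [0.5042, -0.1384, 0.2311]
tool_rot: [-3.141, -0.0, 1.383]
force: [0.0, 0.5, -0.4]
grip_width: 0.0856
finger_force: 0.0
```

Emit:
apply_moves --linear '[[0.25,0.11,0.1],[0.5,0.22,0.2],[0.75,0.33,0.3],[0.95,0.42,0.4],[1,0.46,0.5]]' --delta_rot '[[0,0,0],[0,0,0],[0,0,0],[0,0,0],[0,0,0]]'

```text
clock: 2.6
position: [0.5689, -0.0459, 0.1806]
tool_rot: [3.142, -0.002, 1.387]
force: [0.2, 0.9, -0.6]
grip_width: 0.0852
finger_force: 0.0
```

```bash
cat > tgt.py <<'E'
from h import *
from scipy.spatial.transform import Rotation as Ro
s=monitor.observe(); R=Ro.from_euler('xyz',s['tool_rot']).as_matrix()
print(s['clock'],np.round(s['position'],4),np.round(s['tool_rot'],4),np.round(s['qpos'],2),np.round(s['force'],2))
print('shift share',(R.T@(np.array([.5811,-.0313,.068])-s['position'])/.1).round(3),'yaw err deg',79.3-np.degrees(s['tool_rot'][2]))
E
python3 tgt.py; python3 -c "
from h import *
c=optics.camera_info('wrist');print(c);grab('wrist')"
```

```text
2.6 [ 0.5689 -0.0459  0.1806] [ 3.1415e+00 -1.7000e-03  1.3869e+00] [ 0.3   0.53 -0.45  1.78  0.28  0.9  -0.46] [ 0.19  0.86 -0.63]
shift share [0.164 0.093 1.126] yaw err deg -0.1625888084966931
{'fx': 309.70691628693146, 'fy': 309.70691628693146, 'cx': 315.44861170591156, 'cy': 199.0189797866105, 'T_tool_cam': array([[ 7.96147748e-04, -9.46604281e-01, -3.22396806e-01,
         8.30811632e-02],
       [ 9.99998905e-01,  3.51529738e-04,  1.43731983e-03,
        -1.96607137e-04],
       [-1.24724104e-03, -3.22397597e-01,  9.46603525e-01,
        -1.42790192e-01],
       [ 0.00000000e+00,  0.00000000e+00,  0.00000000e+00,
         1.00000000e+00]])}
```

View pics/wrist.png

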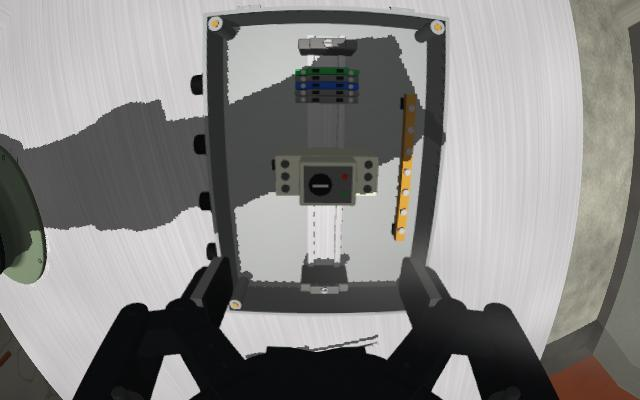

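The wrist view shows the nose top at pixels (301–354, 165–205), the terminals at (296–358, 68–103), the end stop at about (327,45) and the clamp at (325,275). I cast rays onto the known heights to check.

```bash
python3 - <<'E'
from h import *
from scipy.spatial.transform import Rotation as Ro
s=monitor.observe(); R=Ro.from_euler('xyz',s['tool_rot']).as_matrix(); c=optics.camera_info('wrist'); T=c['T_tool_cam']
a=np.radians(79.3); ey=np.array([np.cos(a),np.sin(a)]); ex=np.array([np.sin(a),-np.cos(a)]); O=np.array([.580,-.0372])
C=R@T[:3,3]+s['position']
for nm,u,v,z in(('n',302,165,.09),('n',354,165,.09),('n',301,205,.09),('n',353,204,.09),('termL',296,103,.062),('termR',358,103,.062),('term+',327,68,.062),('stopL',299,46,.06),('stopR',356,46,.06)):
    x,y=u-c['cx'],v-c['cy']; r=np.hypot(x,y); th=r/c['fx']
    d=R@T[:3,:3]@np.array([x/r*np.sin(th),y/r*np.sin(th),np.cos(th)])
    P=C+d*(z-C[2])/d[2]; print(nm,P.round(4),'X',((P[:2]-O)@ex).round(4),'Y',((P[:2]-O)@ey).round(4))
E
python3 tgt.py
```

```text
n [ 0.5637 -0.0136  0.09  ] X -0.0203 Y 0.0201
n [ 0.603  -0.0208  0.09  ] X 0.0195 Y 0.0204
n [ 0.5566 -0.0454  0.09  ] X -0.0214 Y -0.0124
n [ 0.5975 -0.0521  0.09  ] X 0.02 Y -0.0114
termL [0.5666 0.0334 0.062 ] X -0.0263 Y 0.0669
termR [0.6171 0.0244 0.062 ] X 0.0251 Y 0.0674
term+ [0.597  0.0576 0.062 ] X -0.0009 Y 0.0963
stopL [0.5779 0.0807 0.06  ] X -0.0239 Y 0.1154
stopR [0.6243 0.0727 0.06  ] X 0.0231 Y 0.1162
2.65 [ 0.5681 -0.0468  0.1786] [-3.1393e+00 -1.1000e-03  1.3866e+00] [ 0.3   0.53 -0.45  1.78  0.28  0.9  -0.46] [-1.63  2.2  -2.5 ]
shift share [0.175 0.102 1.106] yaw err deg -0.14555429019868882
```

Emit:
apply_moves --linear '[[0.08,0.05,0.05],[0.16,0.1,0.15],[0.16,0.1,0.3],[0.16,0.1,0.45],[0.16,0.1,0.55]]' --delta_rot '[[0,0,0],[0,0,0],[0,0,0],[0,0,0],[0,0,0]]'

```text
clock: 3.07
position: [0.5802, -0.0361, 0.1249]
tool_rot: [-3.141, 0.0, 1.383]
force: [0.1, 0.0, 0.2]
grip_width: 0.0856
finger_force: 0.0
```

Emit:
apply_moves --linear '[[0,0,0.15],[0,0,0.3],[0,0,0.42],[0,0,0.52],[0,0,0.55]]' --delta_rot '[[0,0,0],[0,0,0],[0,0,0],[0,0,0],[0,0,0]]'

```text
clock: 3.48
position: [0.5799, -0.0359, 0.0698]
tool_rot: [-3.14, 0.0, 1.383]
force: [-1.0, -0.4, 0.1]
grip_width: 0.0855
finger_force: 0.0
```

Emit:
apply_moves --linear '[[0,0,0],[0,0,0],[0,0,0],[0,0,0],[0,0,0]]' --delta_rot '[[0,0,0],[0,0,0],[0,0,0],[0,0,0],[0,0,0]]'

```text
clock: 3.9
position: [0.5807, -0.0358, 0.0718]
tool_rot: [3.141, -0.0, 1.383]
force: [0.3, -0.0, 0.1]
grip_width: 0.0851
finger_force: 0.0
```

```bash
python3 tgt.py; python3 -c "
from h import *
p,d=grab('side');cv2.imwrite('pics/s2.png',cv2.resize(p[120:260,220:380],None,fx=4,fy=4,interpolation=2)[:,:,::-1])"
```

```text
3.9 [ 0.5807 -0.0358  0.0718] [ 3.1408e+00 -1.0000e-04  1.3833e+00] [ 0.23  0.69 -0.38  1.82  0.38  0.7  -0.56] [ 0.31 -0.02  0.06]
shift share [ 0.045 -0.005  0.038] yaw err deg 0.044864671201523265
```

View pics/s2.png

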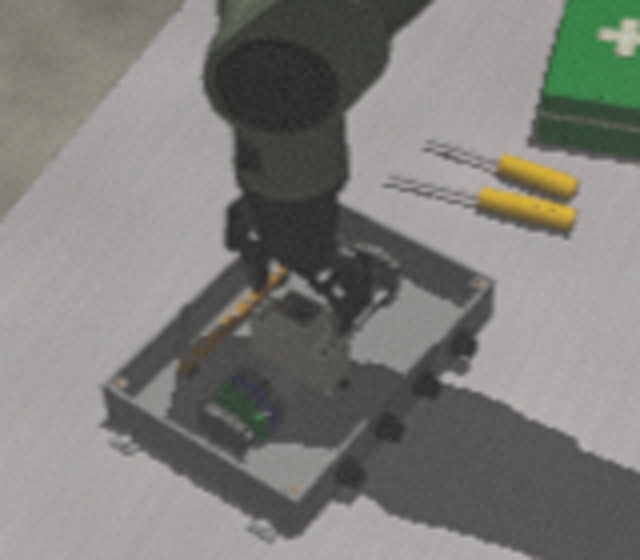

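The fingers straddle the nose, seen at (295,320), and nothing is in contact. I make a small correction and then grip.

Emit:
apply_moves --linear '[[0.02,0,0.01],[0.04,0,0.025],[0.04,0,0.025],[0.04,0,0.025],[0.04,0,0.025]]' --delta_rot '[[0,0,0],[0,0,0],[0,0,0],[0,0,0],[0,0,0]]'

```text
clock: 4.37
position: [0.5811, -0.0318, 0.0687]
tool_rot: [-3.141, 0.0, 1.383]
force: [0.8, -1.2, 0.2]
grip_width: 0.0854
finger_force: 0.0
```

Emit:
apply_moves --linear '[[0,0,0],[0,0,0],[0,0,0],[0,0,0],[0,0,0]]' --delta_rot '[[0,0,0],[0,0,0],[0,0,0],[0,0,0],[0,0,0]]' --gripper -1 --force 40

```text
clock: 4.78
position: [0.5812, -0.0319, 0.069]
tool_rot: [3.141, 0.0, 1.383]
force: [-2.1, -0.0, 5.3]
grip_width: 0.0442
finger_force: 40.9
```

Emit:
apply_moves --linear '[[0,0,0],[0,0,0],[0,0,0],[0,0,0],[0,0,0]]' --delta_rot '[[0,0,0],[0,0,0],[0,0,0],[0,0,0],[0,0,0]]'

```text
clock: 5.2
position: [0.5812, -0.0319, 0.069]
tool_rot: [3.141, 0.0, 1.383]
force: [-1.9, 0.4, 5.5]
grip_width: 0.0444
finger_force: 41.0
```

Emit:
apply_moves --linear '[[0.04,0,0],[0.1,0,0],[0.16,0,0],[0.21,0,0],[0.24,0,0]]' --delta_rot '[[0,0,0],[0,0,0],[0,0,0],[0,0,0],[0,0,0]]'

```text
clock: 5.62
position: [0.5858, -0.0078, 0.069]
tool_rot: [3.141, -0.0, 1.384]
force: [-1.8, -0.6, 5.6]
grip_width: 0.0442
finger_force: 41.1
```

Emit:
apply_moves --linear '[[0.03,0,0],[0.06,0,0],[0.1,0,0],[0.13,0,0],[0.15,0,0]]' --delta_rot '[[0,0,0],[0,0,0],[0,0,0],[0,0,0],[0,0,0]]'

```text
clock: 6.03
position: [0.5886, 0.0067, 0.069]
tool_rot: [3.141, -0.0, 1.383]
force: [-1.1, -0.9, 6.0]
grip_width: 0.0442
finger_force: 41.1
```

Emit:
apply_moves --linear '[[0.01,0,0],[0.02,0,0],[0.04,0,0],[0.05,0,0],[0.06,0,0]]' --delta_rot '[[0,0,0],[0,0,0],[0,0,0],[0,0,0],[0,0,0]]'

```text
clock: 6.45
position: [0.5897, 0.0122, 0.069]
tool_rot: [3.141, 0.0, 1.383]
force: [-1.7, -2.2, 6.0]
grip_width: 0.0442
finger_force: 41.1
```

Emit:
apply_moves --linear '[[0.01,0,0],[0.02,0,0],[0.04,0,0],[0.05,0,0],[0.06,0,0]]' --delta_rot '[[0,0,0],[0,0,0],[0,0,0],[0,0,0],[0,0,0]]'

```text
clock: 6.87
position: [0.5908, 0.018, 0.069]
tool_rot: [3.141, 0.0, 1.383]
force: [-1.4, -1.7, 6.6]
grip_width: 0.0443
finger_force: 41.2
```

```bash
cat > st.py <<'E'
from h import *
s=monitor.observe(); a=np.radians(79.3); ey=np.array([np.cos(a),np.sin(a),0]); ex=np.array([np.sin(a),-np.cos(a),0]); O=np.array([.580,-.0372,0])
p=s['position'];f=s['force']
print('t',s['clock'],'X %.4f Y %.4f'%((p-O)@ex,(p-O)@ey),'z',round(float(p[2]),4),'Fx %.2f Fy %.2f Fz %.2f'%(f@ex,f@ey,f[2]),'grip',s['finger_force'])
E
python3 st.py
```

```text
t 6.8667 X 0.0003 Y 0.0563 z 0.069 Fx -1.04 Fy -1.95 Fz 6.60 grip 41.15885674953461
```

Emit:
apply_moves --linear '[[0.01,0,0],[0.02,0,0],[0.03,0,0],[0.035,0,0],[0.04,0,0]]' --delta_rot '[[0,0,0],[0,0,0],[0,0,0],[0,0,0],[0,0,0]]'

```text
clock: 7.28
position: [0.5915, 0.0219, 0.069]
tool_rot: [3.141, 0.0, 1.383]
force: [-0.5, -1.6, 6.1]
grip_width: 0.044
finger_force: 41.2
```

Emit:
apply_moves --linear '[[0.004,0,0],[0.008,0,0],[0.012,0,0],[0.016,0,0],[0.02,0,0]]' --delta_rot '[[0,0,0],[0,0,0],[0,0,0],[0,0,0],[0,0,0]]'

```text
clock: 7.7
position: [0.5919, 0.0239, 0.069]
tool_rot: [3.141, 0.0, 1.383]
force: [-0.8, -0.7, 6.3]
grip_width: 0.0442
finger_force: 41.2
```

```bash
python3 st.py
```

```text
t 7.7 X 0.0003 Y 0.0622 z 0.069 Fx -0.60 Fy -0.85 Fz 6.27 grip 41.159228682518005
```

Emit:
apply_moves --linear '[[0.002,0,0],[0.005,0,0],[0.008,0,0],[0.01,0,0],[0.012,0,0]]' --delta_rot '[[0,0,0],[0,0,0],[0,0,0],[0,0,0],[0,0,0]]'

```text
clock: 8.12
position: [0.5921, 0.025, 0.069]
tool_rot: [3.141, 0.0, 1.383]
force: [-1.6, -1.5, 6.5]
grip_width: 0.0446
finger_force: 41.2
```

Emit:
apply_moves --linear '[[0.002,0,0],[0.004,0,0],[0.006,0,0],[0.008,0,0],[0.01,0,0]]' --delta_rot '[[0,0,0],[0,0,0],[0,0,0],[0,0,0],[0,0,0]]'

```text
clock: 8.53
position: [0.5923, 0.026, 0.069]
tool_rot: [3.141, 0.0, 1.383]
force: [-1.7, -0.3, 6.0]
grip_width: 0.0443
finger_force: 41.2
```

```bash
python3 st.py
```

```text
t 8.5333 X 0.0003 Y 0.0644 z 0.069 Fx -1.61 Fy -0.57 Fz 5.99 grip 41.1592161655426
```

Emit:
apply_moves --linear '[[0.001,0,0],[0.003,0,0],[0.004,0,0],[0.005,0,0],[0.006,0,0]]' --delta_rot '[[0,0,0],[0,0,0],[0,0,0],[0,0,0],[0,0,0]]'

```text
clock: 8.95
position: [0.5924, 0.0266, 0.069]
tool_rot: [3.141, 0.0, 1.383]
force: [-2.1, -1.2, 5.8]
grip_width: 0.0442
finger_force: 41.2
```

Emit:
apply_moves --linear '[[0.001,0,0],[0.002,0,0],[0.003,0,0],[0.004,0,0],[0.005,0,0]]' --delta_rot '[[0,0,0],[0,0,0],[0,0,0],[0,0,0],[0,0,0]]'

```text
clock: 9.37
position: [0.5925, 0.0271, 0.069]
tool_rot: [3.141, 0.0, 1.383]
force: [-2.2, -0.7, 6.6]
grip_width: 0.0442
finger_force: 41.2
```

```bash
python3 st.py
```

```text
t 9.3667 X 0.0003 Y 0.0655 z 0.069 Fx -2.05 Fy -1.15 Fz 6.64 grip 41.15986168384552
```

Emit:
apply_moves --linear '[[0.001,0,0],[0.002,0,0],[0.003,0,0],[0.004,0,0],[0.005,0,0]]' --delta_rot '[[0,0,0],[0,0,0],[0,0,0],[0,0,0],[0,0,0]]'

```text
clock: 9.78
position: [0.5926, 0.0276, 0.069]
tool_rot: [3.141, 0.0, 1.383]
force: [-2.5, -2.1, 7.3]
grip_width: 0.0441
finger_force: 41.2
```

```bash
python3 st.py
```

```text
t 9.7833 X 0.0003 Y 0.0660 z 0.069 Fx -2.06 Fy -2.53 Fz 7.28 grip 41.15872263908386
```

Emit:
apply_moves --linear '[[0.001,0,0],[0.002,0,0],[0.003,0,0],[0.004,0,0],[0.004,0,0]]' --delta_rot '[[0,0,0],[0,0,0],[0,0,0],[0,0,0],[0,0,0]]'

```text
clock: 10.2
position: [0.5926, 0.0276, 0.069]
tool_rot: [3.142, 0.001, 1.383]
force: [-2.5, -2.8, 6.1]
grip_width: 0.0442
finger_force: 41.3
```

```bash
python3 st.py
```

```text
t 10.2 X 0.0003 Y 0.0660 z 0.069 Fx -1.91 Fy -3.22 Fz 6.06 grip 41.27559721469879
```

Emit:
apply_moves --linear '[[0.001,0,0],[0.002,0,0],[0.003,0,0],[0.004,0,0],[0.005,0,0]]' --delta_rot '[[0,0,0],[0,0,0],[0,0,0],[0,0,0],[0,0,0]]'

```text
clock: 10.62
position: [0.5926, 0.0276, 0.069]
tool_rot: [-3.141, 0.001, 1.382]
force: [-2.9, -5.7, 7.7]
grip_width: 0.0444
finger_force: 41.4
```

```bash
python3 st.py
```

```text
t 10.6167 X 0.0003 Y 0.0660 z 0.069 Fx -1.80 Fy -6.19 Fz 7.73 grip 41.43021047115326
```

Emit:
apply_moves --linear '[[0.001,0,0],[0.002,0,0],[0.003,0,0],[0.004,0,0],[0.005,0,0]]' --delta_rot '[[0,0,0],[0,0,0],[0,0,0],[0,0,0],[0,0,0]]'

```text
clock: 11.03
position: [0.5926, 0.0277, 0.069]
tool_rot: [-3.141, 0.002, 1.382]
force: [-3.1, -7.7, 9.2]
grip_width: 0.0439
finger_force: 41.6
```

```bash
python3 st.py
```

```text
t 11.0333 X 0.0003 Y 0.0661 z 0.069 Fx -1.61 Fy -8.17 Fz 9.17 grip 41.55986487865448
```

Emit:
apply_moves --linear '[[0.001,0,0],[0.002,0,0],[0.003,0,0],[0.004,0,0],[0.005,0,0]]' --delta_rot '[[0,0,0],[0,0,0],[0,0,0],[0,0,0],[0,0,0]]'

```text
clock: 11.45
position: [0.5926, 0.0276, 0.069]
tool_rot: [-3.141, 0.003, 1.382]
force: [-5.1, -10.1, 11.1]
grip_width: 0.0441
finger_force: 41.7
```

Emit:
apply_moves --linear '[[0,0,0],[0,0,0],[0,0,0],[0,0,0],[0,0,0]]' --delta_rot '[[0,0,0],[0,0,0],[0,0,0],[0,0,0],[0,0,0]]'

```text
clock: 11.87
position: [0.5926, 0.0276, 0.069]
tool_rot: [-3.141, 0.003, 1.382]
force: [-4.1, -9.6, 9.9]
grip_width: 0.0442
finger_force: 41.7
```

```bash
python3 st.py
```

```text
t 11.8667 X 0.0003 Y 0.0660 z 0.069 Fx -2.20 Fy -10.22 Fz 9.89 grip 41.668152809143066
```

Emit:
apply_moves --linear '[[0.001,0,0],[0.001,0,0],[0.001,0,0],[0.001,0,0],[0.001,0,0]]' --delta_rot '[[0,0,0],[0,0,0],[0,0,0],[0,0,0],[0,0,0]]'

```text
clock: 12.28
position: [0.5926, 0.0276, 0.069]
tool_rot: [-3.141, 0.003, 1.382]
force: [-4.9, -10.6, 9.7]
grip_width: 0.044
finger_force: 41.7
```

Emit:
apply_moves --linear '[[0,0,0],[0,0,0],[0,0,0],[0,0,0],[0,0,0]]' --delta_rot '[[0,0,0],[0,0,0],[0,0,0],[0,0,0],[0,0,0]]'

```text
clock: 12.7
position: [0.5926, 0.0277, 0.069]
tool_rot: [-3.141, 0.003, 1.382]
force: [-4.6, -10.2, 11.4]
grip_width: 0.0444
finger_force: 41.7
```

Emit:
apply_moves --linear '[[0,0,0],[0,0,0],[0,0,0],[0,0,0],[0,0,0]]' --delta_rot '[[0,0,0],[0,0,0],[0,0,0],[0,0,0],[0,0,0]]'

```text
clock: 13.12
position: [0.5926, 0.0277, 0.069]
tool_rot: [-3.141, 0.003, 1.382]
force: [-4.3, -10.6, 11.2]
grip_width: 0.0438
finger_force: 41.7
```

```bash
python3 st.py; python3 -c "
from h import *
p,d=grab('wrist');cv2.imwrite('pics/w2.png',p[:,:,::-1])"; python3 st.py
```

```text
t 13.1167 X 0.0004 Y 0.0661 z 0.069 Fx -2.27 Fy -11.22 Fz 11.22 grip 41.6904491186142
t 13.1667 X 0.0004 Y 0.0661 z 0.069 Fx -3.21 Fy -11.80 Fz 10.50 grip 41.689833998680115
```

View pics/w2.png

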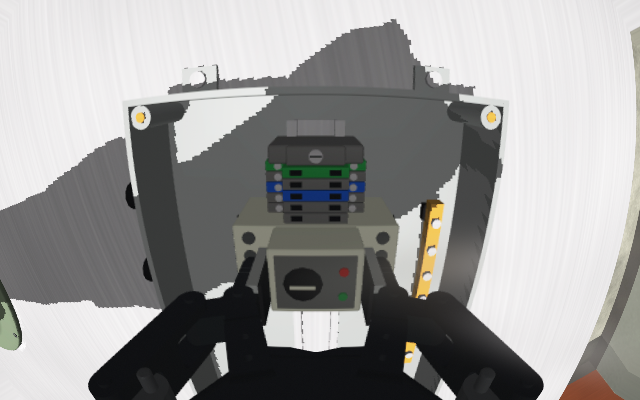

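The row is closed. The end stop (315,150), terminals (316,190) and relay (316,265) sit together without gaps, and the push is steady at about 11 N, so I hand it in.

```bash
python3 -c "
from h import *
print(workorder.job_done())"
```

```text
the job is handed in; nothing more can be done
None
```

The relay and terminal blocks are closed up against the end stop with no visible gap. I handed the job in at about 13 s with the gripper still holding the relay and pressing along the rail at about 11 N. The end clamp and the things around the box were not touched.

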